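# Time the shaft flat and hold a collar on it

### The job

Grip the upright shaft in the bearing stand across its milled flat and turn it until the flat squarely faces the red mark on the stand. Then slide the plain brass spacer ring over the shaft so that it sits fully down in the stand's pocket, and let go of it. Last, bring the dark collar over the shaft with its red thumbscrew towards the red mark, so that the screw tip slides down the flat, and finish while still holding it there level with its top flush with the shaft's end, clear of the spacer, the flat still facing the mark; leave the brass weight, the orange vial and the small jaw insert where they stand.

Things in the scene. Friction and masses are not known exactly. Their poses are not given: they have to be found in the camera images.
- stand: Bearing stand, fixed: grey base plate 110 x 90 x 10 mm, blue round housing 58 mm across (68 at its foot), aluminium pocket rim on top (58 mm outside, 45 mm inside, 5 mm high, top 45 mm above the worktop). Origin at the centre of its underside, z up. The red mark (on rim, housing and base) lies towards its own -x.
- pocket (a point): Centre of the pocket floor, 40 mm above the worktop, on the shaft's axis; axes parallel to the stand's.
- shaft_top (a point): Centre of the upper end of the vertical steel shaft, 50 mm above the pocket floor, 90 mm above the worktop; turns with it. Shaft 20 mm across; from 14 mm above the pocket floor up it has one flat, 6.5 mm off the axis (16.5 mm thick across the flat); top 3 mm chamfered. The flat looks along this point's own -x; a red line on the end points to it.
- shaft (a joint): Rotation of the shaft in rad, positive anticlockwise seen from above. 0: the flat faces the red mark; it starts between 0.6 and 1.4. It turns with light friction (about 0.1 N m) and stays where it is left.
- spacer: Brass spacer ring, outer diameter 40 mm, bore 24 mm, 20 mm high, lying flat on the worktop. Origin at the centre of its underside, z up along the bore; plain and symmetric about it.
- spacer_center (a point): Centre of the spacer, 10 mm above its underside.
- collar: Dark steel collar with red thumbscrew, lying flat: 46 mm across (45 mm over its +y and -y sides, the best grip), bore 24 mm, 20 mm high. Origin at the centre of its underside, z up the bore. The screw lies along its own -x at half height; its tip, 5 mm thick, stands into the bore to 8.5 mm from the axis, so it passes the shaft only along the flat.
- collar_center (a point): Centre of the collar, 10 mm above its underside; axes as the collar's.
- weight_200_center (a point): Bystander: brass weight with knob, 29 mm across, 48 mm high; point at half height.
- vial_b_center (a point): Bystander: orange vial with red cap, 26 mm across, 58 mm high; point at half height.
- insert_a_center (a point): Bystander: grey steel jaw insert with a ribbed top, 22 x 60 x 11 mm; point at half height.
- collar_screw (a point): Centre of the red thumbscrew head (14 mm across, 9 mm long) on the collar, 33.5 mm from the collar's axis along its own -x, 10 mm above its underside.
Not all that is in view belongs to the job. What is shaped like the spacer but purple is not meant. Of the things shaped like the stand, the grey one is meant.

How it is judged:
By the outcome, as a careful person would: the job done as asked, in the order asked, and still so for the second after the job is handed in, while the arm keeps its last pose, push and grip.
It also fails if it takes over 69 s, if anything falls off the work surface, if the arm or the gripper's body presses on something with over 40 N, if the wrist force passes 120 N, or if a joint passes its speed limit or range.

### The arm

A 7-joint arm with a two-finger parallel gripper is mounted at the origin on a cart in front of the work surface, level with it; the furniture and walls round the work are solid. World frame = base frame: x ahead of the robot, y to its left, z up, the work surface at z = 0. Lengths are in m, angles in rad, forces in N, time in s.
With the tool pointing down it reaches from about 0.425 to 0.875 m from the base axis. Payload 4.7 kg.
Tool frame: the origin (TCP) lies between the finger pads; the fingertips stand 14 mm ahead of it and the grasp point (between the pads) lies 5 mm behind it; z points along the fingers, y is the line along which they close (so a half turn about z gives the same grasp; the last joint's range is limited). The gripper opens to 87 mm and grips with 3 to 60 N. Pads are 19 mm wide; open, the fingers measure 117 mm over their backs; the gripper's body (75 mm by 190 mm) begins 51 mm behind the grasp point.
Start: joints at [-1.249, 0.321, -0.07, 1.45, 0.023, 1.371, -0.057], TCP at [0.197, 0.619, 0.237] pointing down, gripper open.
Joint ranges: [-2.86, 2.86], [-0.3, 2.09], [-1.38, 1.24], [0.06, 2.45], [-1.56, 4.7], [0.09, 2.05], [-2.69, 2.69]. Speed limits (rad/s): [2.57, 2.57, 3.14, 3.14, 3.14, 3.14, 3.14].

### API

Orientations are given as a rotation vector (axis times angle).
In Python, from bench import ctrl gives the robot as it stands.
- The arm moves only by the tool step_arm, never from a script. Its argument "commands" is a list of rows, each an object with "travel": the shift along the tool's x, y, z in m, a list of three; "turn": the turn, a rotation vector about the tool's x, y, z in degrees, a list of three. A call has 1 to 5 rows; each row is the pose to reach, as a shift and turn from the pose commanded when the call began, along the tool's axes at that moment; what a row does not reach only later rows make up. A row lasts 1/10 s, in which the tool goes at most 50 mm and 8.59 degrees, less where a joint would pass 70% of its speed; a pose out of reach is approached as far as the arm can. A call with a gripper value outside its range is refused whole. "gripper" is the opening, from 0 (shut) to 1 (fully open), set as the call begins (left out, the last holds). The fingers move at their own pace and stop on an object; "force" is the grip in N (left out, the last holds). Time passes only in rows, so rows that repeat a pose let the fingers close. It gives the time, the measured TCP pose, the force, the opening and the grip force at its end, in the units of the state.
- ctrl.get_state(): the state, without advancing time (a new reading comes with each control period).
- ctrl.get_image(name): name is "side" or "top" or "wrist"; returns the picture (480x640x3 uint8, red, green, blue); there is no depth.
- ctrl.camera_model(name): a dict with "fx", "fy", "cx", "cy" (pixels), "R" (3x3) and "t" (3): a world point X has camera coordinates R X + t; the wrist camera has in their place "T_tool_cam" (4x4, takes a point from camera to tool coordinates, whose origin is the TCP and whose axes are the flange's). Camera axes: x right, y down, z forward; pixel columns grow to the right and rows downward; lengths in m; the calibration is good to about 2 mm. A picture is of the moment at which its call begins: read the wrist's pose just before it. camera_model takes no time and is no camera call.
- ctrl.close_job(): hands the job in; it is judged then, once.
The state is a dict: "time": time; "joint_positions": joint angles; "qd": joint speeds; "joint_torque": joint torques, N m; "position": TCP position; "tool_rot": TCP orientation; "ft_force": force on the tool from outside, world axes, zero at the start; "torque": the same for the moment, N m; "grip_width": opening from 0.0 (shut) to 1.0 (fully open); "grip_force": force on a finger pad.
Only numpy, scipy, OpenCV 4.12 (cv2) and the standard library are available. Lean on these libraries where they do the work, as an engineer would, in place of code of your own. Each camera call takes 0.05 s, during which the arm holds its last target. There are 200 camera calls.

## Working session

There is one attempt and no reset: what is moved stays moved. The work goes in short steps, Python scripts to look and compute and a tool call to move; the robot and the scene stay as the last step left them, time stands still between calls to the robot, and variables do not carry over. Pictures are saved under pics/ and viewed, at most 13 in all, crops included, and the job is handed in when it is done.

Besides the shell and the picture viewer there is one more tool, called after "Emit:" as name([rows], argument=value, ...), one row to a line, values as JSON. step_arm: Moves the arm, as the interface text tells. Its arguments: {"type":"object","properties":{"commands":{"type":"array"},"gripper":{"type":"number"},"force":{"type":"number"}},"required":["commands"]}

```bash
mkdir -p pics; ls
cat > h.py <<'E'
import numpy as np, cv2
from bench import ctrl
from scipy.spatial.transform import Rotation as Ro
def snap(n,f):
    s=ctrl.get_state(); im=ctrl.get_image(n); cv2.imwrite('pics/'+f,im[:,:,::-1]); return s,im
def cam(n,s=None):
    m=ctrl.camera_model(n); K=np.array([[m['fx'],0,m['cx']],[0,m['fy'],m['cy']],[0,0,1]])
    if n=='wrist':
        T=np.array(m['T_tool_cam']); W=np.eye(4); W[:3,:3]=Ro.from_rotvec(s['tool_rot']).as_matrix(); W[:3,3]=s['position']
        C=np.linalg.inv(W@T); return K,C[:3,:3],C[:3,3]
    return K,np.array(m['R']),np.array(m['t'])
def p2w(c,u,v,z):
    K,R,t=c; d=R.T@np.linalg.inv(K)@np.array([u,v,1]); o=-R.T@t
    return o+d*(z-o[2])/d[2]
def w2p(c,X):
    K,R,t=c; q=K@(R@np.array(X)+t); return q[:2]/q[2]
E
python3 - <<'E'
from h import *
for n in ['top','side','wrist']: s,im=snap(n,n+'0.png')
print(s)
for n in ['top','side','wrist']:print(ctrl.camera_model(n))
E
```

```text
pics
{'time': 0.1, 'joint_positions': array([-1.24889613,  0.32172599, -0.07006778,  1.45157519,  0.02260374,
        1.37077348, -0.05687578]), 'qd': array([ 0.00051837, -0.00200225,  0.00146424, -0.00432824, -0.00152959,
       -0.00074503,  0.00134055]), 'joint_torque': array([ 8.97156474e-05, -4.92569625e+01, -4.05466827e-01, -3.13399315e+01,
       -6.41133101e-02,  3.93633870e-02,  7.18418596e-05]), 'position': array([0.19683888, 0.61898347, 0.23557444]), 'tool_rot': array([-4.81502835e-01, -3.10431273e+00,  2.65173327e-03]), 'ft_force': array([ 0.8082241 , -0.46913972,  0.35314167]), 'torque': array([ 0.03668733, -0.00245857, -0.022355  ]), 'grip_force': 0.0, 'grip_width': 0.9998289403454833}
{'fx': 462.5386888756593, 'fy': 462.5386888756593, 'cx': 311.2419342669703, 'cy': 245.2824477325348, 'R': array([[-8.96386905e-02, -9.95974230e-01, -4.87962872e-04],
       [-9.73372308e-01,  8.77082563e-02, -2.11786713e-01],
       [ 2.10976907e-01, -1.85093141e-02, -9.77315788e-01]]), 't': array([-0.0056194 ,  0.55456809,  1.22662103])}
{'fx': 605.1369833228008, 'fy': 605.1369833228008, 'cx': 321.02318064354284, 'cy': 245.87057046701977, 'R': array([[ 0.92589025, -0.37748967, -0.01512591],
       [-0.29244668, -0.69080398, -0.66126001],
       [ 0.23916978,  0.61667772, -0.75000427]]), 't': array([-0.51945123,  0.20772738,  1.25637252])}
{'fx': 338.7974840276522, 'fy': 338.7974840276522, 'cx': 323.532722905944, 'cy': 239.32607722922816, 'T_tool_cam': array([[ 8.36050816e-05, -9.63852243e-01, -2.66437323e-01,
         7.32175704e-02],
       [ 9.99999034e-01,  4.50192795e-04, -1.31480954e-03,
        -5.75238627e-04],
       [ 1.38723029e-03, -2.66436956e-01,  9.63851350e-01,
        -1.48102227e-01],
       [ 0.00000000e+00,  0.00000000e+00,  0.00000000e+00,
         1.00000000e+00]])}
```

View pics/top0.png

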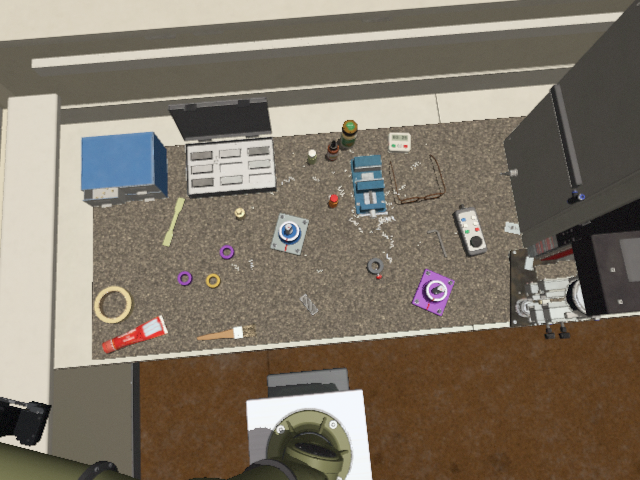

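View pics/side0.png

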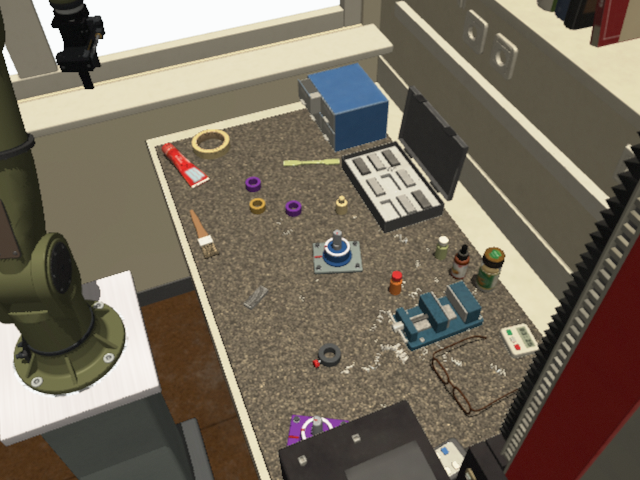

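The top view shows the grey stand at (290,234), the brass spacer at (213,281), and the collar at (375,267) with its screw at (380,277). The side view shows them at (338,255), (258,205) and (329,355).

Run:
```python
from h import *
t=cv2.imread('pics/top0.png'); s=cv2.imread('pics/side0.png')
def crop(im,u,v,r=25,w=260): return cv2.resize(im[v-r:v+r,u-r:u+r],(w,w),interpolation=cv2.INTER_CUBIC)
a=np.hstack([crop(t,290,234),crop(t,213,281),crop(t,375,270)])
b=np.hstack([crop(s,338,250),crop(s,258,205),crop(s,326,357)])
cv2.imwrite('pics/crops.png',np.vstack([a,b]))
T=cam('top');S=cam('side')
print('stand',p2w(T,289,231,.045),p2w(S,338,252,.03))
print('sp',p2w(T,213,281,.015),p2w(S,258,205,.012))
print('col',p2w(T,375,267,.015),p2w(S,329,355,.012))
print('screw',p2w(T,380,277,.01),p2w(S,317,363,.01))
for n,u,v,z in [('weight',239,213,.03),('vial',333,201,.04),('insert',309,304,.01),('purp',433,291,.04),('pr1',227,252,.01),('pr2',184,278,.01)]: print(n,p2w(T,u,v,z))
```

```text
stand [0.60179693 0.00339963 0.045     ] [ 0.60197568 -0.0030305   0.03      ]
sp [0.48331298 0.23014638 0.015     ] [0.48591218 0.23073838 0.012     ]
col [ 0.48204653 -0.23143904  0.015     ] [ 0.48333697 -0.23360448  0.012     ]
screw [ 0.45289698 -0.24296084  0.01      ] [ 0.45457859 -0.24019623  0.01      ]
weight [0.67196184 0.14343857 0.03      ]
vial [ 0.68049063 -0.12988867  0.04      ]
insert [ 0.3947765 -0.0348469  0.01     ]
purp [ 0.3970555  -0.37925993  0.04      ]
pr1 [0.56455067 0.1872095  0.01      ]
pr2 [0.50009139 0.31298752 0.01      ]
```

View pics/crops.png

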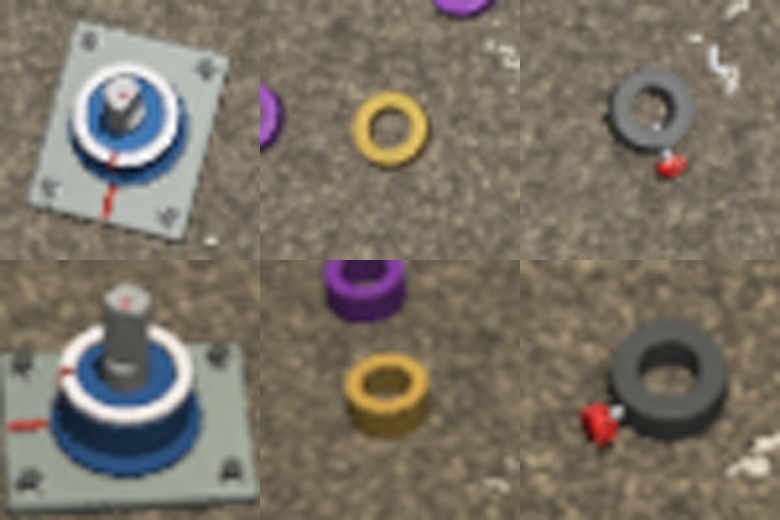

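The mark points roughly towards the robot. I'll move over the stand and look with the wrist camera.

Emit:
step_arm([
  {"travel": [-0.191,-0.156,0],"turn": [0,0,0]},
  {"travel": [-0.191,-0.156,0],"turn": [0,0,0]},
  {"travel": [-0.191,-0.156,0],"turn": [0,0,0]},
  {"travel": [-0.191,-0.156,0],"turn": [0,0,0]},
  {"travel": [-0.191,-0.156,0],"turn": [0,0,0]},
])

```text
time: 0.65
position: [0.3328, 0.4106, 0.2364]
tool_rot: [0.483, 3.104, -0.0]
ft_force: [0.7, 0.6, -0.4]
grip_width: 1.0
grip_force: 0.0
```

Emit:
step_arm([
  {"travel": [-0.191,-0.156,0],"turn": [0,0,0]},
  {"travel": [-0.191,-0.156,0],"turn": [0,0,0]},
  {"travel": [-0.191,-0.156,0],"turn": [0,0,0]},
  {"travel": [-0.191,-0.156,0],"turn": [0,0,0]},
  {"travel": [-0.191,-0.156,0],"turn": [0,0,0]},
])

```text
time: 1.15
position: [0.4673, 0.204, 0.2366]
tool_rot: [0.483, 3.104, 0.0]
ft_force: [-0.6, -0.7, -0.0]
grip_width: 0.999
grip_force: 0.0
```

Emit:
step_arm([
  {"travel": [-0.191,-0.156,0],"turn": [0,0,20]},
  {"travel": [-0.191,-0.156,0],"turn": [0,0,20]},
  {"travel": [-0.191,-0.156,0],"turn": [0,0,20]},
  {"travel": [-0.191,-0.156,0],"turn": [0,0,20]},
  {"travel": [-0.191,-0.156,0],"turn": [0,0,20]},
])

```text
time: 1.65
position: [0.602, -0.0022, 0.2365]
tool_rot: [1.014, 2.973, 0.0]
ft_force: [0.7, 0.4, 0.3]
grip_width: 1.001
grip_force: 0.0
```

Emit:
step_arm([
  {"travel": [0,0,0],"turn": [0,0,0]},
  {"travel": [0,0,0],"turn": [0,0,0]},
])

```text
time: 1.85
position: [0.6012, -0.0015, 0.2359]
tool_rot: [-1.018, -2.971, 0.001]
ft_force: [0.3, 0.8, -0.7]
grip_width: 1.002
grip_force: 0.0
```

Run:
```python
from h import *
s,im=snap('wrist','w1.png'); print(s['time'],s['position'],s['tool_rot'],s['joint_positions'])
C=cam('wrist',s)
np.save('s1.npy',s,allow_pickle=True)
c=w2p(C,[.602,0,.07]);print(c, w2p(C,[.602,0,.04]))
u,v=int(c[0]),int(c[1]); r=75
x0,y0=max(0,u-100),max(0,v-75)
print(x0,y0)
cv2.imwrite('pics/w1c.png',cv2.resize(im[y0:y0+150,x0:x0+200,::-1],(800,600),interpolation=cv2.INTER_CUBIC))
```

```text
1.85 [ 0.60119788 -0.00148837  0.23590441] [-1.01753170e+00 -2.97121100e+00  1.21193506e-03] [-0.47399854  0.23148268  0.51055279  1.59632413 -0.11482736  1.34506354
  0.96195566]
[326.61406775 224.99933967] [326.4386457  218.46766905]
226 149
```

View pics/w1c.png

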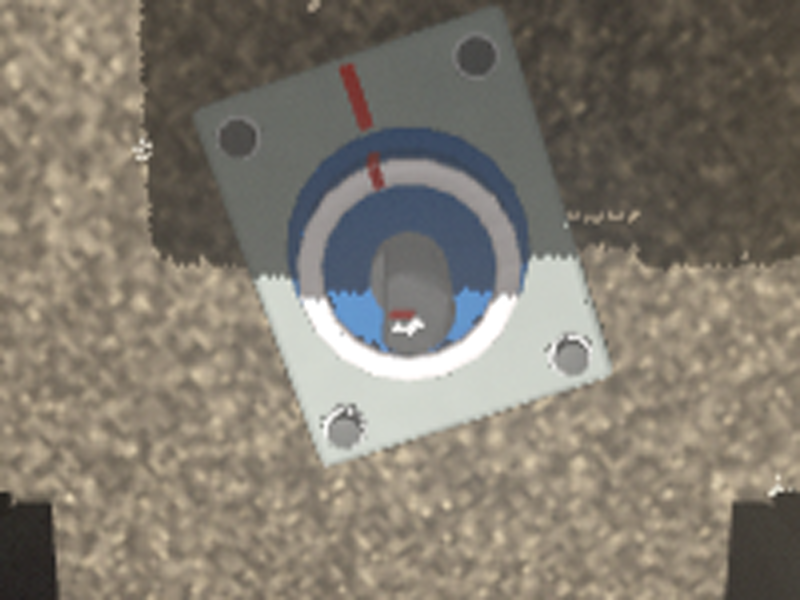

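The wrist crop shows the stand upright with its mark up and slightly left. The shaft end is at about crop (410,308), and its flat faces image-left, nearly along −tool y.

Run:
```python
from h import *
from scipy.optimize import least_squares
s=np.load('s1.npy',allow_pickle=True).item(); C=cam('wrist',s)
w=lambda x,y,z:p2w(C,226+x/4,149+y/4,z)
P=np.array([w(*p,.01) for p in [(195,115),(500,8),(612,375),(325,465)]])
m=P.mean(0); print('plate c',m, [np.linalg.norm(P[i]-P[i-1]) for i in range(4)])
d=P[0]+P[1]-P[2]-P[3]; e=P[1]+P[2]-P[0]-P[3]
print('-x az',np.degrees(np.arctan2(d[1],d[0])),'lat az',np.degrees(np.arctan2(e[1],e[0])))
print('rim',w(410,268,.045),w(410,267,.04))
print('marks',w(347,66,.01)-m,w(365,128,.01)-m, w(378,186,.045)-w(410,268,.045))
print('shaft',w(410,308,.09), 'flat edge',w(384,310,.09))
R=Ro.from_rotvec(s['tool_rot']).as_matrix(); print(R, np.degrees(np.arctan2(R[1,1],R[0,1])))
```

```text
plate c [0.60146229 0.00306735 0.01      ] [np.float64(0.10676883933551218), np.float64(0.08726750258077855), np.float64(0.10757097106644047), np.float64(0.08717738907228903)]
-x az 160.83682854412152 lat az 70.81955545262092
rim [0.60040381 0.00385073 0.045     ] [0.6010369 0.0034356 0.04     ]
marks [-0.04961592  0.01718331  0.        ] [-0.0335818   0.01079453  0.        ] [-0.02149312  0.00642123  0.        ]
shaft [0.60001643 0.00350025 0.09      ] flat edge [ 0.59683127 -0.00135745  0.09      ]
[[-7.90059040e-01  6.13029636e-01 -1.17429952e-03]
 [ 6.13030390e-01  7.90059219e-01 -4.13630062e-04]
 [ 6.74198677e-04 -1.04667346e-03 -9.99999225e-01]] 52.1910863913545
```

Emit:
step_arm([
  {"travel": [0.0036,0.005,0.04],"turn": [0,0,0]},
  {"travel": [0.0036,0.005,0.085],"turn": [0,0,0]},
  {"travel": [0.0036,0.005,0.13],"turn": [0,0,0]},
  {"travel": [0.0036,0.005,0.164],"turn": [0,0,0]},
  {"travel": [0.0036,0.005,0.164],"turn": [0,0,0]},
])

```text
time: 2.4
position: [0.5966, 0.0086, 0.0675]
tool_rot: [-1.005, -2.966, 0.005]
ft_force: [-0.5, -0.3, -0.8]
grip_width: 0.999
grip_force: 0.0
```

Emit:
step_arm([
  {"travel": [0,0,0]},
  {"travel": [0,0,0]},
  {"travel": [0,0,0]},
  {"travel": [0,0,0]},
  {"travel": [0,0,0]},
], gripper=0.3, force=10)

```text
$.commands[0]: bad value
```

Run:
```python
from h import *
s,im=snap('wrist','w2.png'); print(s['time'],s['position'],s['tool_rot'],s['grip_width'],s['ft_force'])
C=cam('wrist',s); c=w2p(C,[.6005,.0035,.09]);print(c,C[0][0,0])
cv2.imwrite('pics/w2c.png',im[180:480,120:520,::-1].repeat(2,0).repeat(2,1))
```

```text
2.4 [0.59661207 0.00857538 0.06751072] [-1.0051948  -2.96604719  0.00522167] 0.9990577971459981 [-0.53910875 -0.26877332 -0.75535652]
[321.06806299 340.92271911] 338.7974840276522
```

View pics/w2c.png

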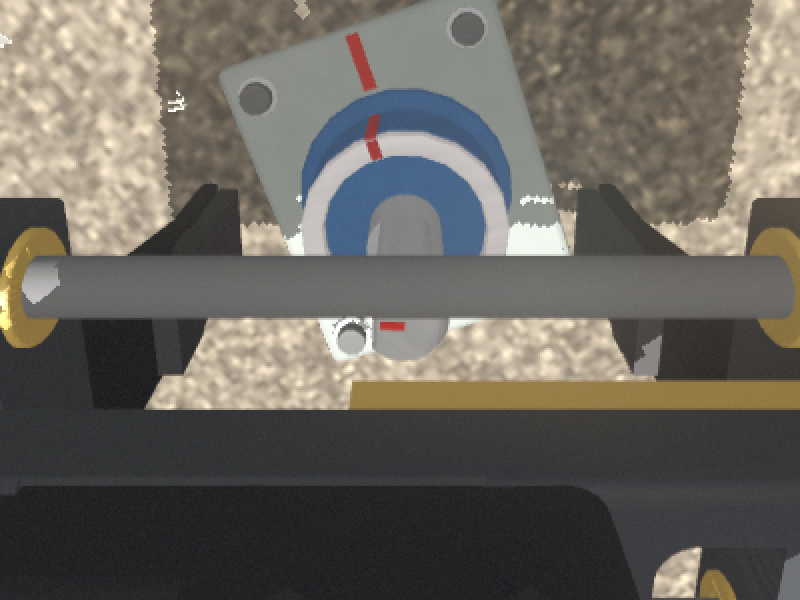

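The shaft sits centred between the open fingers within 1 mm, with the flat still facing left, so I'll close on it.

Emit:
step_arm([
  {"travel": [0,0.0005,0],"turn": [0,0,0]},
  {"travel": [0,0.0005,0],"turn": [0,0,0]},
  {"travel": [0,0.0005,0],"turn": [0,0,0]},
  {"travel": [0,0.0005,0],"turn": [0,0,0]},
  {"travel": [0,0.0005,0],"turn": [0,0,0]},
], gripper=0.0, force=10)

```text
time: 2.95
position: [0.6021, 0.0064, 0.0733]
tool_rot: [1.013, 2.973, 0.001]
ft_force: [0.5, 0.1, 0.2]
grip_width: 0.633
grip_force: 0.0
```

Emit:
step_arm([
  {"travel": [0,0,0],"turn": [0,0,0]},
  {"travel": [0,0,0],"turn": [0,0,0]},
  {"travel": [0,0,0],"turn": [0,0,0]},
  {"travel": [0,0,0],"turn": [0,0,0]},
  {"travel": [0,0,0],"turn": [0,0,0]},
])

```text
time: 3.45
position: [0.6013, 0.0058, 0.0725]
tool_rot: [-1.013, -2.973, 0.002]
ft_force: [1.1, 2.6, 0.4]
grip_width: 0.189
grip_force: 10.0
```

Run:
```python
from h import *
s=ctrl.get_state(); print({k:s[k] for k in ['time','position','tool_rot','grip_width','grip_force','ft_force','torque']})
R=Ro.from_rotvec(s['tool_rot']).as_matrix(); print(np.degrees(np.arctan2(R[1,1],R[0,1])), R.T@s['ft_force'])
```

```text
{'time': 3.45, 'position': array([0.60131159, 0.005846  , 0.07247958]), 'tool_rot': array([-1.01334105e+00, -2.97283428e+00,  1.62853734e-03]), 'grip_width': 0.1885917464552866, 'grip_force': 10.016160357408808, 'ft_force': array([1.09007728, 2.5826331 , 0.38803549]), 'torque': array([ 0.82578091, -0.07083821, -0.02341362])}
52.35491788420058 [ 0.71442098  2.71025512 -0.39109284]
```

Emit:
step_arm([
  {"travel": [-0.0003,0,0],"turn": [0,0,7]},
  {"travel": [-0.0005,-0.0001,0],"turn": [0,0,15]},
  {"travel": [-0.0007,-0.0002,0],"turn": [0,0,23]},
  {"travel": [-0.0009,-0.0003,0],"turn": [0,0,30]},
  {"travel": [-0.001,-0.0003,0],"turn": [0,0,35.7]},
], force=30)

```text
time: 3.95
position: [0.6027, 0.0056, 0.0725]
tool_rot: [1.881, 2.515, 0.0]
ft_force: [-0.1, 0.1, -1.6]
grip_width: 0.185
grip_force: 29.9
```

Emit:
step_arm([
  {"travel": [-0.0003,0,0],"turn": [0,0,7]},
  {"travel": [-0.0005,-0.0001,0],"turn": [0,0,15]},
  {"travel": [-0.0007,-0.0002,0],"turn": [0,0,23]},
  {"travel": [-0.0009,-0.0003,0],"turn": [0,0,30]},
  {"travel": [-0.001,-0.0003,0],"turn": [0,0,35.7]},
])

```text
time: 4.45
position: [0.6036, 0.0046, 0.0726]
tool_rot: [2.56, 1.817, 0.003]
ft_force: [3.4, -0.7, -2.7]
grip_width: 0.18
grip_force: 29.9
```

Emit:
step_arm([
  {"travel": [0,0,0],"turn": [0,0,0]},
  {"travel": [0,0,0],"turn": [0,0,0]},
  {"travel": [0,0,0],"turn": [0,0,0]},
  {"travel": [0,0,0],"turn": [0,0,0]},
])

```text
time: 4.85
position: [0.6035, 0.0046, 0.0725]
tool_rot: [2.555, 1.826, 0.003]
ft_force: [5.9, -1.2, -5.1]
grip_width: 0.186
grip_force: 30.0
```

```bash
cat > st.py <<'E'
from h import *
s=ctrl.get_state(); R=Ro.from_rotvec(s['tool_rot']).as_matrix()
print({k:np.round(s[k],4) for k in ['time','position','grip_width','grip_force']},'Ftool',np.round(R.T@s['ft_force'],2),'Mtool',np.round(R.T@s['torque'],2))
print('y az',np.degrees(np.arctan2(R[1,1],R[0,1])),'tilt',np.round(np.degrees(R[2,:2]),2),'q7',s['joint_positions'][6])
E
python3 st.py
```

```text
{'time': np.float64(4.85), 'position': array([0.6035, 0.0046, 0.0725]), 'grip_width': np.float64(0.186), 'grip_force': np.float64(29.9932)} Ftool [0.79 6.   5.08] Mtool [-1.13  0.25  0.08]
y az -18.89765316946518 tilt [0.05 0.15] q7 -0.1387107118581736
```

Emit:
step_arm([
  {"travel": [0,0,0],"turn": [0,0,0.3]},
  {"travel": [0,0,0],"turn": [0,0,0.3]},
])

```text
time: 5.05
position: [0.6035, 0.0046, 0.0725]
tool_rot: [2.559, 1.819, 0.003]
ft_force: [6.0, 0.2, -6.1]
grip_width: 0.185
grip_force: 30.0
```

Emit:
step_arm([
  {"travel": [0,0,0],"turn": [0,0,0]},
  {"travel": [0,0,0],"turn": [0,0,0]},
  {"travel": [0,0,0],"turn": [0,0,0]},
  {"travel": [0,0,0],"turn": [0,0,0]},
], gripper=1.0)

```text
time: 5.45
position: [0.602, 0.0045, 0.0726]
tool_rot: [-2.562, -1.817, 0.001]
ft_force: [-0.2, 0.1, -0.1]
grip_width: 0.466
grip_force: 0.0
```

Emit:
step_arm([
  {"travel": [0,0,-0.04],"turn": [0,0,0]},
  {"travel": [0,0,-0.08],"turn": [0,0,0]},
  {"travel": [0,0,-0.12],"turn": [0,0,0]},
  {"travel": [0,0,-0.12],"turn": [0,0,0]},
  {"travel": [0,0,-0.12],"turn": [0,0,0]},
])

```text
time: 5.95
position: [0.6028, 0.0046, 0.1936]
tool_rot: [2.562, 1.817, 0.003]
ft_force: [0.1, 0.4, -0.5]
grip_width: 0.918
grip_force: 0.0
```

```bash
python3 st.py
python3 - <<'E'
from h import *
s,im=snap('wrist','w3.png'); np.save('s3.npy',s,allow_pickle=True)
C=cam('wrist',s); c=w2p(C,[.6015,.004,.09]);print(c)
y0=int(c[1])-110;x0=int(c[0])-100;print(x0,y0)
cv2.imwrite('pics/w3c.png',cv2.resize(im[y0:y0+150,x0:x0+200,::-1],(800,600),interpolation=cv2.INTER_CUBIC))
E
```

```text
{'time': np.float64(5.95), 'position': array([0.6028, 0.0046, 0.1936]), 'grip_width': np.float64(0.9179), 'grip_force': np.float64(0.0)} Ftool [ 0.46 -0.03  0.54] Mtool [ 0.04 -0.12  0.  ]
y az -19.313818696384615 tilt [0.09 0.08] q7 -0.2159486324954476
[322.44491864 243.59823975]
222 133
```

View pics/w3c.png

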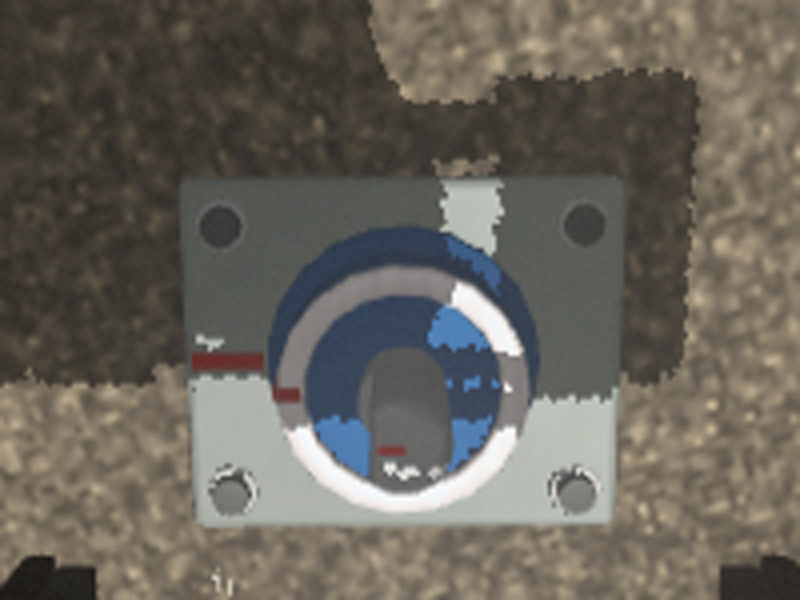

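The view is square: the shaft's red line is at crop (392,451) and parallel to the plate edges, and the stand mark points left at (228,362). The flat faces the mark. Next is the spacer.

Run:
```python
from h import *
s=np.load('s3.npy',allow_pickle=True).item(); C=cam('wrist',s)
w=lambda x,y,z:p2w(C,222+x/4,133+y/4,z)
print('rim',w(401.5,388,.045)); P=np.array([w(*p,.01) for p in [(180,178),(625,177),(612,524),(197,525)]]);print(P.mean(0), [np.linalg.norm(P[i]-P[i-1]) for i in range(4)])
d=P[0]+P[3]-P[2]-P[1]; print(np.degrees(np.arctan2(d[1],d[0])))
print('line',w(378,451,.09),w(405,451,.09))
m=w(228,362,.01)-P.mean(0);print(np.degrees(np.arctan2(m[1],m[0])))
R=Ro.from_rotvec(s['tool_rot']).as_matrix()
d=np.array([.4845,.2305,.236])-s['position']; print('to spacer, tool',R.T@d, np.linalg.norm(d))
```

```text
rim [0.60122259 0.00375753 0.045     ]
[0.60137779 0.00296369 0.01      ] [np.float64(0.08889483794191638), np.float64(0.10760633798498465), np.float64(0.08887248783290973), np.float64(0.10762824441373822)]
160.8215329657976
line [0.59657427 0.00388553 0.09      ] [0.60151315 0.0021543  0.09      ]
162.33137902739338
to spacer, tool [ 0.17415799 -0.18627823 -0.04242701] 0.25851622191083046
```

Emit:
step_arm([
  {"travel": [0.174,-0.186,0],"turn": [0,0,0]},
  {"travel": [0.174,-0.186,0],"turn": [0,0,0]},
  {"travel": [0.174,-0.186,0],"turn": [0,0,0]},
  {"travel": [0.174,-0.186,0],"turn": [0,0,0]},
  {"travel": [0.174,-0.186,0],"turn": [0,0,0]},
], gripper=1.0)

```text
time: 6.5
position: [0.4843, 0.2274, 0.1909]
tool_rot: [-2.562, -1.817, 0.004]
ft_force: [0.9, 0.3, 0.1]
grip_width: 0.999
grip_force: 0.0
```

Emit:
step_arm([
  {"travel": [0.0,-0.005,0],"turn": [0,0,0]},
  {"travel": [0,-0.005,0],"turn": [0,0,0]},
  {"travel": [0,-0.005,0],"turn": [0,0,0]},
])

```text
time: 6.8
position: [0.4821, 0.2262, 0.1916]
tool_rot: [2.564, 1.814, -0.003]
ft_force: [0.9, -0.3, 0.4]
grip_width: 1.002
grip_force: 0.0
```

```bash
python3 st.py
cat > ring.py <<'E'
from h import *
def ring(im,C,lo,hi,z,approx):
    hsv=cv2.cvtColor(im,cv2.COLOR_RGB2HSV); m=cv2.inRange(hsv,np.array(lo),np.array(hi))
    m=cv2.morphologyEx(m,cv2.MORPH_CLOSE,np.ones((5,5))); m=cv2.morphologyEx(m,cv2.MORPH_OPEN,np.ones((3,3)))
    cs,_=cv2.findContours(m,cv2.RETR_EXTERNAL,cv2.CHAIN_APPROX_NONE); a=w2p(C,approx)
    cs=[c for c in cs if cv2.contourArea(c)>300]
    c=min(cs,key=lambda c:np.linalg.norm(c[:,0].mean(0)-a)); e=cv2.fitEllipse(cv2.convexHull(c))
    return e,cv2.contourArea(c),p2w(C,*e[0],z)
E
python3 - <<'E'
from ring import *
s,im=snap('wrist','w4.png'); C=cam('wrist',s)
print(w2p(C,[.4845,.2305,.01]))
e,a,X=ring(im,C,(15,110,60),(32,255,255),.011,[.4845,.2305,.01]); print(e,a,X)
R=Ro.from_rotvec(s['tool_rot']).as_matrix(); d=X-s['position']; d[2]=.022-s['position'][2]; print('move',R.T@d)
cv2.ellipse(im,e,(255,0,0),1); cv2.imwrite('pics/w4c.png',im[:,:,::-1])
E
```

```text
{'time': np.float64(6.8), 'position': array([0.4821, 0.2262, 0.1916]), 'grip_width': np.float64(1.0016), 'grip_force': np.float64(0.0)} Ftool [ 0.04  0.89 -0.38] Mtool [-0.04 -0.1  -0.04]
y az -19.42130042477381 tilt [-0.11 -0.01] q7 -0.7680218694810017
[324.83939372 215.27597973]
((323.02545166015625, 217.09007263183594), (40.38602828979492, 42.082664489746094), 177.38192749023438) 1282.0 [0.48226768 0.22956697 0.011     ]
move [ 0.00361901 -0.0009021   0.16962858]
```

View pics/w4c.png

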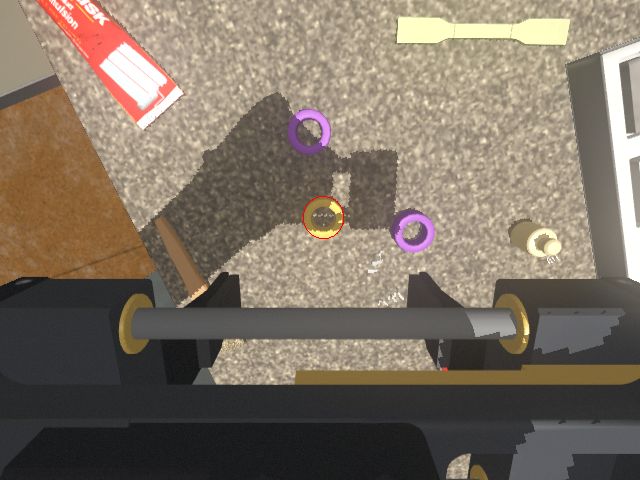

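The fit matches the brass ring at pixel (323,217). The purple ring at (413,231) clears the right finger by about 11 mm. I'll grasp the spacer.

Emit:
step_arm([
  {"travel": [0.0036,-0.0009,0.04],"turn": [0,0,0]},
  {"travel": [0.0036,-0.0009,0.08],"turn": [0,0,0]},
  {"travel": [0.0036,-0.0009,0.12],"turn": [0,0,0]},
  {"travel": [0.0036,-0.0009,0.15],"turn": [0,0,0]},
  {"travel": [0.0036,-0.0009,0.15],"turn": [0,0,0]},
])

```text
time: 7.35
position: [0.48, 0.2276, 0.0385]
tool_rot: [2.565, 1.812, -0.014]
ft_force: [0.3, 0.0, -0.1]
grip_width: 1.004
grip_force: 0.0
```

Emit:
step_arm([
  {"travel": [0,0,0.01],"turn": [0,0,0]},
  {"travel": [0,0,0.0195],"turn": [0,0,0]},
  {"travel": [0,0,0.0195],"turn": [0,0,0]},
  {"travel": [0,0,0.0195],"turn": [0,0,0]},
])

```text
time: 7.75
position: [0.4829, 0.2318, 0.0238]
tool_rot: [-2.563, -1.817, -0.002]
ft_force: [0.2, 0.8, 0.4]
grip_width: 1.002
grip_force: 0.0
```

```bash
python3 st.py
python3 - <<'E'
from ring import *
s,im=snap('wrist','w5.png'); C=cam('wrist',s)
print(w2p(C,[.4823,.2296,.01]))
E
```

```text
{'time': np.float64(7.75), 'position': array([0.4829, 0.2318, 0.0238]), 'grip_width': np.float64(1.0018), 'grip_force': np.float64(0.0)} Ftool [ 0.78 -0.11 -0.41] Mtool [ 0.1  -0.09  0.05]
y az -19.339447482679276 tilt [0.07 0.04] q7 -0.6456121458423988
[324.3248031  294.16217913]
```

Emit:
step_arm([
  {"travel": [0,0,0],"turn": [0,0,0]},
  {"travel": [0,0,0],"turn": [0,0,0]},
  {"travel": [0,0,0],"turn": [0,0,0]},
  {"travel": [0,0,0],"turn": [0,0,0]},
  {"travel": [0,0,0],"turn": [0,0,0]},
], gripper=0.0, force=12)

```text
time: 8.3
position: [0.4823, 0.2315, 0.0231]
tool_rot: [-2.563, -1.817, -0.0]
ft_force: [0.2, 0.8, -0.7]
grip_width: 0.632
grip_force: 0.0
```

Emit:
step_arm([
  {"travel": [0,0,0],"turn": [0,0,0]},
  {"travel": [0,0,0],"turn": [0,0,0]},
  {"travel": [0,0,0],"turn": [0,0,0]},
])

```text
time: 8.6
position: [0.4823, 0.2315, 0.023]
tool_rot: [2.563, 1.817, 0.0]
ft_force: [-0.1, -1.0, -0.1]
grip_width: 0.452
grip_force: 12.0
```

```bash
python3 st.py
```

```text
{'time': np.float64(8.6), 'position': array([0.4823, 0.2315, 0.023 ]), 'grip_width': np.float64(0.4525), 'grip_force': np.float64(12.0)} Ftool [-0.96  0.24  0.13] Mtool [ 0.03 -0.09  0.02]
y az -19.337765028302133 tilt [0. 0.] q7 -0.6455152264901225
```

Emit:
step_arm([
  {"travel": [0,0,-0.03],"turn": [0,0,0]},
  {"travel": [0,0,-0.07],"turn": [0,0,0]},
  {"travel": [0,0,-0.11],"turn": [0,0,0]},
  {"travel": [0,0,-0.11],"turn": [0,0,0]},
  {"travel": [0,0,-0.11],"turn": [0,0,0]},
], force=20)

```text
time: 9.1
position: [0.4826, 0.2319, 0.1338]
tool_rot: [-2.562, -1.817, -0.003]
ft_force: [0.4, 0.5, -0.9]
grip_width: 0.447
grip_force: 20.0
```

Emit:
step_arm([
  {"travel": [-0.174,0.1878,0],"turn": [0,0,0]},
  {"travel": [-0.174,0.1878,0],"turn": [0,0,0]},
  {"travel": [-0.174,0.1878,0],"turn": [0,0,0]},
  {"travel": [-0.174,0.1878,0],"turn": [0,0,0]},
  {"travel": [-0.174,0.1878,0],"turn": [0,0,0]},
])

```text
time: 9.6
position: [0.5984, 0.0088, 0.131]
tool_rot: [-2.561, -1.817, 0.004]
ft_force: [-0.1, 1.0, -1.0]
grip_width: 0.449
grip_force: 20.0
```

Emit:
step_arm([
  {"travel": [0,0.006,0],"turn": [0,0,0]},
  {"travel": [0,0.006,0],"turn": [0,0,0]},
  {"travel": [0,0.006,0],"turn": [0,0,0]},
  {"travel": [0,0.006,0],"turn": [0,0,0]},
])

```text
time: 10.0
position: [0.6037, 0.0108, 0.1321]
tool_rot: [-2.559, -1.82, 0.002]
ft_force: [-0.1, 0.2, -0.4]
grip_width: 0.45
grip_force: 20.0
```

```bash
python3 st.py
python3 - <<'E'
from h import *
s,im=snap('wrist','w6.png'); np.save('s6.npy',s,allow_pickle=True); C=cam('wrist',s)
print(w2p(C,[.6012,.0032,.09]),w2p(C,s['position']))
a=im[170:320,224:424,::-1]; cv2.imwrite('pics/w6c.png',cv2.resize(a,(800,600),interpolation=cv2.INTER_CUBIC))
E
```

```text
{'time': np.float64(10.0), 'position': array([0.6037, 0.0108, 0.1321]), 'grip_width': np.float64(0.4504), 'grip_force': np.float64(20.0001)} Ftool [ 0.18 -0.18  0.36] Mtool [ 0.03 -0.12 -0.03]
y az -19.158613463104473 tilt [ 0.01 -0.12] q7 -0.1861332878021641
[324.32300285 283.03516161] [323.99455873 302.14716657]
```

View pics/w6c.png

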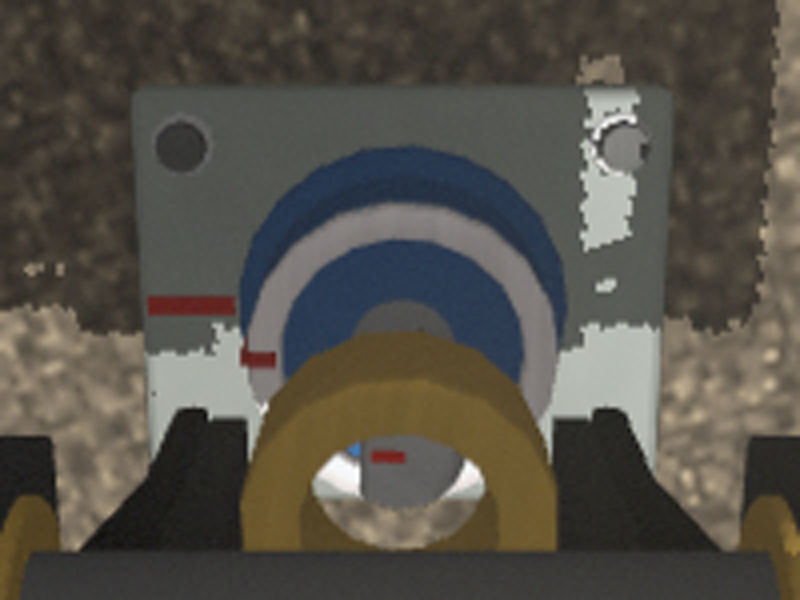

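The ring is held level, centred at about crop (400,529). The shaft end with its red line at (388,457) shows through the bore, so the ring has to move about 8 mm along −tool x.

Emit:
step_arm([
  {"travel": [-0.0083,0.0004,0],"turn": [0,0,0]},
  {"travel": [-0.0083,0.0004,0],"turn": [0,0,0]},
  {"travel": [-0.0083,0.0004,0],"turn": [0,0,0]},
  {"travel": [-0.0083,0.0004,0],"turn": [0,0,0]},
  {"travel": [-0.0083,0.0004,0],"turn": [0,0,0]},
])

```text
time: 10.55
position: [0.6024, 0.0007, 0.1332]
tool_rot: [-2.563, -1.817, -0.001]
ft_force: [-0.5, 0.4, -0.4]
grip_width: 0.45
grip_force: 20.0
```

```bash
cat >> st.py <<'E'
p=s['position']; print('stand-frame x,y proj',p[0]*.9446-p[1]*.3283, p[0]*.3283+p[1]*.9446)
E
python3 st.py;  python3 - <<'E'
from h import *
s,im=snap('wrist','w7.png'); C=cam('wrist',s)
print(w2p(C,[.6012,.0032,.09]),w2p(C,s['position']))
hsv=cv2.cvtColor(im,cv2.COLOR_RGB2HSV)
red=((hsv[...,0]<8)|(hsv[...,0]>172))&(hsv[...,1]>130)&(hsv[...,2]>60)
n,l,st,c=cv2.connectedComponentsWithStats(red[170:320,224:424].astype(np.uint8))
for i in range(1,n):
    if st[i,4]>8: print(st[i],c[i]+[224,170], p2w(C,*(c[i]+[224,170]),.09))
E
```

```text
{'time': np.float64(10.55), 'position': array([0.6024, 0.0007, 0.1332]), 'grip_width': np.float64(0.4496), 'grip_force': np.float64(20.0)} Ftool [ 0.18 -0.55  0.44] Mtool [ 0.11 -0.1   0.02]
y az -19.32157812932202 tilt [0.02 0.01] q7 -0.17381606604227937
stand-frame x,y proj 0.5688102698223259 0.19844257516294764
[320.66845853 267.00318004] [323.98964411 302.1458142 ]
[34 63 21  4 84] [268.  234.5] [0.57888705 0.03237512 0.09      ]
[57 74  8  4 23] [284.56521739 245.86956522] [0.58552267 0.02270926 0.09      ]
```

Emit:
step_arm([
  {"travel": [0,0,0],"turn": [0,0,0]},
  {"travel": [0,0,0],"turn": [0,0,0]},
  {"travel": [0,0,0],"turn": [0,0,0]},
])

```text
time: 10.9
position: [0.6024, 0.0005, 0.133]
tool_rot: [-2.563, -1.817, 0.0]
ft_force: [-0.3, -0.1, 0.1]
grip_width: 0.448
grip_force: 20.0
```

```bash
python3 st.py
```

```text
{'time': np.float64(10.9), 'position': array([6.024e-01, 5.000e-04, 1.330e-01]), 'grip_width': np.float64(0.4478), 'grip_force': np.float64(19.9998)} Ftool [-0.24 -0.25 -0.07] Mtool [ 0.06 -0.15  0.01]
y az -19.33622900568688 tilt [ 0. -0.] q7 -0.1738112132034866
stand-frame x,y proj 0.5688287909942327 0.1982150767385842
```

Emit:
step_arm([
  {"travel": [0.002,-0.0018,0],"turn": [0,0,0]},
  {"travel": [0.002,-0.0018,0.006],"turn": [0,0,0]},
  {"travel": [0.002,-0.0018,0.012],"turn": [0,0,0]},
  {"travel": [0.002,-0.0018,0.017],"turn": [0,0,0]},
  {"travel": [0.002,-0.0018,0.02],"turn": [0,0,0]},
])

```text
time: 11.4
position: [0.6008, 0.0029, 0.1121]
tool_rot: [-2.563, -1.816, 0.002]
ft_force: [-0.2, -0.7, -1.6]
grip_width: 0.443
grip_force: 20.0
```

Emit:
step_arm([
  {"travel": [0,0,0.002],"turn": [0,0,0]},
  {"travel": [0,0,0.004],"turn": [0,0,0]},
  {"travel": [0,0,0.006],"turn": [0,0,0]},
  {"travel": [0,0,0.006],"turn": [0,0,0]},
  {"travel": [0,0,0.006],"turn": [0,0,0]},
])

```text
time: 11.9
position: [0.6014, 0.0029, 0.1072]
tool_rot: [2.563, 1.817, 0.0]
ft_force: [0.5, -0.2, -0.3]
grip_width: 0.451
grip_force: 20.0
```

```bash
python3 st.py
```

```text
{'time': np.float64(11.9), 'position': array([0.6014, 0.0029, 0.1072]), 'grip_width': np.float64(0.4508), 'grip_force': np.float64(20.0)} Ftool [-0.04  0.54  0.32] Mtool [ 0.03 -0.07  0.01]
y az -19.33543826762842 tilt [0.01 0.01] q7 -0.1625278759093039
stand-frame x,y proj 0.5671179821904958 0.20021735380487593
```

Emit:
step_arm([
  {"travel": [0,0,0.006],"turn": [0,0,0]},
  {"travel": [0,0,0.012],"turn": [0,0,0]},
  {"travel": [0,0,0.018],"turn": [0,0,0]},
  {"travel": [0,0,0.024],"turn": [0,0,0]},
  {"travel": [0,0,0.03],"turn": [0,0,0]},
])

```text
time: 12.4
position: [0.6011, 0.003, 0.0763]
tool_rot: [-2.563, -1.817, 0.001]
ft_force: [0.9, -0.4, -0.9]
grip_width: 0.451
grip_force: 20.0
```

Emit:
step_arm([
  {"travel": [0,0,0.003],"turn": [0,0,0]},
  {"travel": [0,0,0.006],"turn": [0,0,0]},
  {"travel": [0,0,0.009],"turn": [0,0,0]},
  {"travel": [0,0,0.009],"turn": [0,0,0]},
  {"travel": [0,0,0.009],"turn": [0,0,0]},
])

```text
time: 12.9
position: [0.6014, 0.003, 0.0682]
tool_rot: [2.563, 1.817, 0.0]
ft_force: [-0.7, -0.4, -0.6]
grip_width: 0.448
grip_force: 20.0
```

```bash
python3 st.py
```

```text
{'time': np.float64(12.9), 'position': array([0.6014, 0.003 , 0.0682]), 'grip_width': np.float64(0.4485), 'grip_force': np.float64(19.9997)} Ftool [-0.64 -0.55  0.55] Mtool [ 0.07 -0.09 -0.04]
y az -19.336870927085613 tilt [0.01 0.01] q7 -0.13568716807629322
stand-frame x,y proj 0.5671329300543159 0.20024468092892939
```

Emit:
step_arm([
  {"travel": [0,0,0.001],"turn": [0,0,0]},
  {"travel": [0,0,0.002],"turn": [0,0,0]},
  {"travel": [0,0,0.003],"turn": [0,0,0]},
  {"travel": [0,0,0.0035],"turn": [0,0,0]},
  {"travel": [0,0,0.004],"turn": [0,0,0]},
])

```text
time: 13.4
position: [0.6013, 0.003, 0.064]
tool_rot: [-2.563, -1.817, -0.0]
ft_force: [-0.2, -0.0, -0.8]
grip_width: 0.45
grip_force: 20.0
```

Emit:
step_arm([
  {"travel": [0,0,0.0005],"turn": [0,0,0]},
  {"travel": [0,0,0.001],"turn": [0,0,0]},
  {"travel": [0,0,0.0015],"turn": [0,0,0]},
  {"travel": [0,0,0.0015],"turn": [0,0,0]},
  {"travel": [0,0,0.0015],"turn": [0,0,0]},
])

```text
time: 13.9
position: [0.6014, 0.003, 0.063]
tool_rot: [-2.563, -1.817, -0.001]
ft_force: [-2.7, 0.5, 4.9]
grip_width: 0.446
grip_force: 20.0
```

```bash
python3 st.py
```

```text
{'time': np.float64(13.9), 'position': array([0.6014, 0.003 , 0.063 ]), 'grip_width': np.float64(0.4463), 'grip_force': np.float64(20.0007)} Ftool [-0.42 -2.71 -4.94] Mtool [ 0.6  -0.22  0.  ]
y az -19.333753285330918 tilt [ 0.02 -0.  ] q7 -0.1316826504961276
stand-frame x,y proj 0.5670808754669578 0.20025749792085856
```

Emit:
step_arm([
  {"travel": [0,0,0],"turn": [0,0,0]},
  {"travel": [0,0,0],"turn": [0,0,0]},
  {"travel": [0,0,0],"turn": [0,0,0]},
  {"travel": [0,0,0],"turn": [0,0,0]},
], gripper=1.0)

```text
time: 14.3
position: [0.6013, 0.003, 0.0623]
tool_rot: [2.563, 1.817, -0.0]
ft_force: [-0.1, 0.6, -0.5]
grip_width: 0.729
grip_force: 0.0
```

Emit:
step_arm([
  {"travel": [0,0,-0.04],"turn": [0,0,0]},
  {"travel": [0,0,-0.08],"turn": [0,0,0]},
  {"travel": [0,0,-0.12],"turn": [0,0,0]},
  {"travel": [0,0,-0.15],"turn": [0,0,0]},
  {"travel": [0,0,-0.15],"turn": [0,0,0]},
])

```text
time: 14.8
position: [0.6041, 0.0026, 0.2174]
tool_rot: [2.56, 1.814, 0.012]
ft_force: [0.7, -0.3, -0.1]
grip_width: 0.993
grip_force: 0.0
```

Emit:
step_arm([
  {"travel": [0,0,0],"turn": [0,0,0]},
  {"travel": [0,0,0],"turn": [0,0,0]},
  {"travel": [0,0,0],"turn": [0,0,0]},
  {"travel": [0,0,0],"turn": [0,0,0]},
])

```text
time: 15.2
position: [0.6007, 0.003, 0.2113]
tool_rot: [-2.562, -1.816, 0.003]
ft_force: [-0.7, 0.8, -1.0]
grip_width: 1.0
grip_force: 0.0
```

```bash
python3 st.py
python3 - <<'E'
from h import *
s,im=snap('wrist','w8.png'); np.save('s8.npy',s,allow_pickle=True); C=cam('wrist',s)
c=w2p(C,[.6013,.003,.06]);print(c)
y0=int(c[1])-75;x0=int(c[0])-100;print(x0,y0)
cv2.imwrite('pics/w8c.png',cv2.resize(im[y0:y0+150,x0:x0+200,::-1],(800,600),interpolation=cv2.INTER_CUBIC))
R=Ro.from_rotvec(s['tool_rot']).as_matrix()
d=np.array([.4827,-.2325,.2])-s['position']; print('to collar, tool',R.T@d, np.linalg.norm(d))
E
```

```text
{'time': np.float64(15.2), 'position': array([0.6007, 0.003 , 0.2113]), 'grip_width': np.float64(1.0005), 'grip_force': np.float64(0.0)} Ftool [ 0.56 -0.88  0.96] Mtool [ 0.02 -0.15  0.06]
y az -19.33875299817674 tilt [-0.07 -0.1 ] q7 -0.21995484943530555
stand-frame x,y proj 0.5664323536330085 0.2000104696365158
[324.85968093 227.21492802]
224 152
to collar, tool [-0.26124192 -0.03333193  0.01168565] 0.26361887417562774
```

View pics/w8c.png

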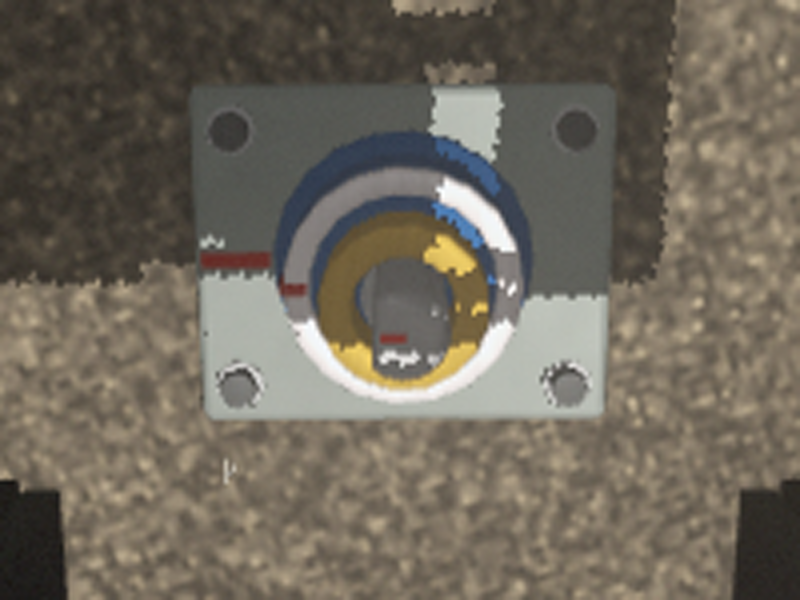

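The spacer is seated inside the rim (crop centre 403,300), and the flat edge is still square to the plate, facing the mark. Next is the collar.

Emit:
step_arm([
  {"travel": [-0.048,-0.006,0],"turn": [0,0,0]},
  {"travel": [-0.096,-0.012,0],"turn": [0,0,0]},
  {"travel": [-0.144,-0.018,0],"turn": [0,0,0]},
  {"travel": [-0.192,-0.024,0],"turn": [0,0,0]},
  {"travel": [-0.24,-0.0305,0],"turn": [0,0,0]},
])

```text
time: 15.75
position: [0.4919, -0.2149, 0.2124]
tool_rot: [-2.563, -1.817, -0.001]
ft_force: [-0.1, 0.2, 0.8]
grip_width: 1.003
grip_force: 0.0
```

Emit:
step_arm([
  {"travel": [-0.021,-0.003,0],"turn": [0,0,8]},
  {"travel": [-0.021,-0.003,0],"turn": [0,0,16]},
  {"travel": [-0.021,-0.003,0],"turn": [0,0,24]},
  {"travel": [-0.021,-0.003,0],"turn": [0,0,32]},
  {"travel": [-0.021,-0.003,0],"turn": [0,0,40]},
])

```text
time: 16.25
position: [0.483, -0.2323, 0.2123]
tool_rot: [-3.032, -0.821, 0.001]
ft_force: [-0.3, 0.8, -0.0]
grip_width: 1.0
grip_force: 0.0
```

Emit:
step_arm([
  {"travel": [0,0,0],"turn": [0,0,7]},
  {"travel": [0,0,0],"turn": [0,0,14]},
  {"travel": [0,0,0],"turn": [0,0,14]},
  {"travel": [0,0,0],"turn": [0,0,14]},
  {"travel": [0,0,0],"turn": [0,0,14]},
])

```text
time: 16.75
position: [0.4832, -0.2322, 0.2124]
tool_rot: [-3.108, -0.458, 0.0]
ft_force: [0.7, -0.4, -0.4]
grip_width: 0.993
grip_force: 0.0
```

Emit:
step_arm([
  {"travel": [0,0,0],"turn": [0,0,0]},
  {"travel": [0,0,0],"turn": [0,0,0]},
  {"travel": [0,0,0],"turn": [0,0,0]},
])

```text
time: 17.05
position: [0.4833, -0.2322, 0.2126]
tool_rot: [-3.108, -0.456, -0.0]
ft_force: [-0.3, 0.6, -0.5]
grip_width: 1.001
grip_force: 0.0
```

```bash
python3 st.py
python3 - <<'E'
from h import *
s,im=snap('wrist','w9.png'); np.save('s9.npy',s,allow_pickle=True); C=cam('wrist',s)
c=w2p(C,[.4825,-.2325,.01]);print(c)
y0=int(c[1])-75;x0=int(c[0])-100;print(x0,y0)
cv2.imwrite('pics/w9c.png',cv2.resize(im[y0:y0+150,x0:x0+200,::-1],(800,600),interpolation=cv2.INTER_CUBIC))
E
```

```text
{'time': np.float64(17.05), 'position': array([ 0.4833, -0.2322,  0.2126]), 'grip_width': np.float64(1.0007), 'grip_force': np.float64(0.0)} Ftool [-0.11 -0.65  0.47] Mtool [-0.01 -0.15  0.01]
y az -73.31233624560345 tilt [ 0.01 -0.  ] q7 -0.7656857291302585
stand-frame x,y proj 0.5327400560035114 -0.06070575903809469
[322.9904595  217.07164681]
222 142
```

View pics/w9c.png

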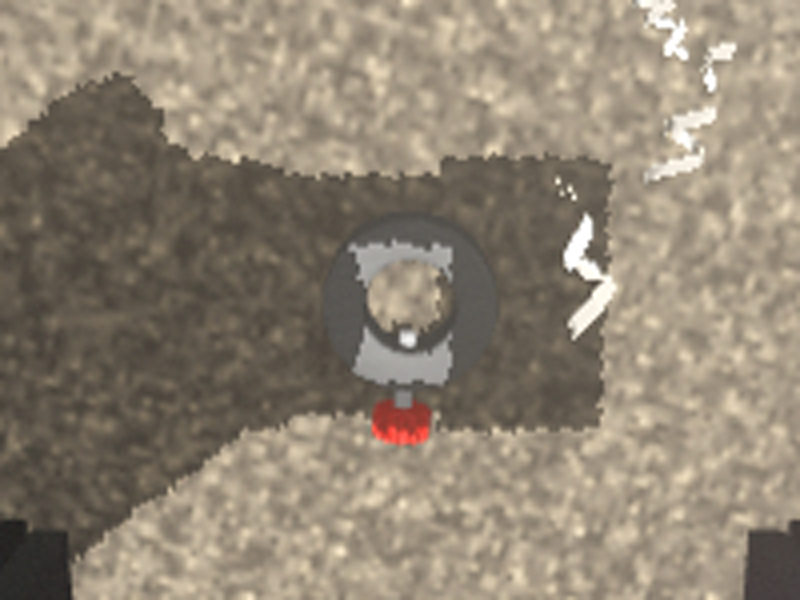

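The collar centre is at crop (411,299), with the screw head at (402,422) and its tip at (408,338), so the screw is about 4° off −tool x.

Run:
```python
from h import *
s=np.load('s9.npy',allow_pickle=True).item(); C=cam('wrist',s)
w=lambda x,y,z:p2w(C,222+x/4,142+y/4,z)
R=Ro.from_rotvec(s['tool_rot']).as_matrix()
c=w(411,299.5,.011)-s['position']; h=w(402,422,.01)-s['position']; t=w(408,338,.012)-s['position']
for v in (c,h,t,h-c,t-c): print(R.T@v)
```

```text
[-0.00042089  0.00190292  0.20155573]
[-0.03440583 -0.00049175  0.20255184]
[-0.01058566  0.00111657  0.20055457]
[-0.03398494 -0.00239468  0.00099612]
[-0.01016477 -0.00078636 -0.00100116]
```

Emit:
step_arm([
  {"travel": [-0.0004,0.0019,0.045],"turn": [0,0,4]},
  {"travel": [-0.0004,0.0019,0.09],"turn": [0,0,4]},
  {"travel": [-0.0004,0.0019,0.13],"turn": [0,0,4]},
  {"travel": [-0.0004,0.0019,0.165],"turn": [0,0,4]},
  {"travel": [-0.0004,0.0019,0.17],"turn": [0,0,4]},
])

```text
time: 17.6
position: [0.4803, -0.2328, 0.0387]
tool_rot: [-3.12, -0.346, 0.012]
ft_force: [-0.1, 0.5, 0.1]
grip_width: 1.001
grip_force: 0.0
```

Emit:
step_arm([
  {"travel": [0,0,0.008],"turn": [0,0,0]},
  {"travel": [0,0,0.016],"turn": [0,0,0]},
  {"travel": [0,0,0.024],"turn": [0,0,0]},
  {"travel": [0,0,0.0245],"turn": [0,0,0]},
  {"travel": [0,0,0.0245],"turn": [0,0,0]},
])

```text
time: 18.1
position: [0.4838, -0.2342, 0.0185]
tool_rot: [3.122, 0.347, 0.001]
ft_force: [0.1, 0.0, 0.1]
grip_width: 0.999
grip_force: 0.0
```

Emit:
step_arm([
  {"travel": [0,0,0],"turn": [0,0,0]},
  {"travel": [0,0,0],"turn": [0,0,0]},
  {"travel": [0,0,0],"turn": [0,0,0]},
  {"travel": [0,0,0],"turn": [0,0,0]},
  {"travel": [0,0,0],"turn": [0,0,0]},
], gripper=0.0, force=15)

```text
time: 18.6
position: [0.4835, -0.2341, 0.0181]
tool_rot: [-3.122, -0.347, -0.0]
ft_force: [0.5, -0.7, 0.3]
grip_width: 0.632
grip_force: 0.0
```

Emit:
step_arm([
  {"travel": [0,0,0],"turn": [0,0,0]},
  {"travel": [0,0,0],"turn": [0,0,0]},
  {"travel": [0,0,0],"turn": [0,0,0]},
])

```text
time: 18.9
position: [0.4834, -0.234, 0.018]
tool_rot: [-3.122, -0.347, 0.0]
ft_force: [0.5, -0.1, 1.2]
grip_width: 0.515
grip_force: 15.0
```

```bash
python3 st.py; python3 -c "
from h import *
s,im=snap('wrist','w10.png'); np.save('s10.npy',s,allow_pickle=True)"
```

```text
{'time': np.float64(18.9), 'position': array([ 0.4834, -0.234 ,  0.018 ]), 'grip_width': np.float64(0.5155), 'grip_force': np.float64(15.0)} Ftool [ 0.48  0.22 -1.25] Mtool [ 0.08 -0.21  0.01]
y az -77.32583985025036 tilt [-0.   -0.02] q7 -0.5984938245834146
stand-frame x,y proj 0.533487011872051 -0.062325855827531335
```

Emit:
step_arm([
  {"travel": [0,0,-0.03],"turn": [0,0,0]},
  {"travel": [0,0,-0.07],"turn": [0,0,0]},
  {"travel": [0,0,-0.107],"turn": [0,0,0]},
  {"travel": [0,0,-0.107],"turn": [0,0,0]},
  {"travel": [0,0,-0.107],"turn": [0,0,0]},
], force=30)

```text
time: 19.45
position: [0.4838, -0.2339, 0.1253]
tool_rot: [-3.122, -0.347, -0.002]
ft_force: [-0.2, 0.7, -2.6]
grip_width: 0.516
grip_force: 30.0
```

Emit:
step_arm([
  {"travel": [0.03,-0.037,0],"turn": [0,0,0]},
  {"travel": [0.06,-0.074,0],"turn": [0,0,0]},
  {"travel": [0.09,-0.111,0],"turn": [0,0,0]},
  {"travel": [0.12,-0.148,0],"turn": [0,0,0]},
  {"travel": [0.15,-0.185,0],"turn": [0,0,0]},
])

```text
time: 19.95
position: [0.5884, -0.0188, 0.1228]
tool_rot: [-3.122, -0.346, 0.005]
ft_force: [0.8, -0.4, -0.8]
grip_width: 0.511
grip_force: 30.0
```

Emit:
step_arm([
  {"travel": [0.01,-0.012,0],"turn": [0,0,8]},
  {"travel": [0.017,-0.0203,0],"turn": [0,0,16]},
  {"travel": [0.017,-0.0203,0],"turn": [0,0,24]},
  {"travel": [0.017,-0.0203,0],"turn": [0,0,31.9]},
  {"travel": [0.017,-0.0203,0],"turn": [0,0,31.9]},
])

```text
time: 20.45
position: [0.6, 0.0028, 0.1227]
tool_rot: [3.095, -0.525, -0.006]
ft_force: [-0.3, -0.0, -1.5]
grip_width: 0.511
grip_force: 30.0
```

Emit:
step_arm([
  {"travel": [0,0,0],"turn": [0,0,0]},
  {"travel": [0,0,0],"turn": [0,0,0]},
  {"travel": [0,0,0],"turn": [0,0,0]},
  {"travel": [0,0,0],"turn": [0,0,0]},
])

```text
time: 20.85
position: [0.6013, 0.0027, 0.125]
tool_rot: [-3.097, 0.524, -0.0]
ft_force: [-1.0, -0.0, -1.5]
grip_width: 0.512
grip_force: 30.0
```

```bash
python3 st.py
python3 - <<'E'
from h import *
s,im=snap('wrist','w11.png'); np.save('s11.npy',s,allow_pickle=True); C=cam('wrist',s)
print(w2p(C,[.6013,.003,.09]),w2p(C,s['position']))
a=im[170:320,224:424,::-1]
t=cv2.imread('pics/w10.png')[170:320,224:424]; S=ctrl.get_image('side')[:,:,::-1]
cs=cam('side'); u,v=map(int,w2p(cs,[.60,.003,.1])); 
r=lambda x:cv2.resize(x,(400,300),interpolation=cv2.INTER_CUBIC)
sd=cv2.resize(S[v-38:v+37,u-50:u+50],(800,300),interpolation=cv2.INTER_CUBIC)[:,::1]
cv2.imwrite('pics/w11c.png',np.vstack([np.hstack([r(a),r(t)]),np.hstack([r(S[v-38:v+37,u-50:u+50]),r(S[v-38:v+37,u-50:u+50])*0])]))
R=Ro.from_rotvec(s['tool_rot']).as_matrix(); d=np.array([.6013,.003,0])-s['position']; print('move',R.T@d)
E
```

```text
{'time': np.float64(20.85), 'position': array([0.6013, 0.0027, 0.125 ]), 'grip_width': np.float64(0.5121), 'grip_force': np.float64(29.9996)} Ftool [-0.91  0.36  1.52] Mtool [-0.07 -0.18  0.02]
y az -109.20444879434258 tilt [-0.   -0.02] q7 -1.6313018642168609
stand-frame x,y proj 0.5671430650288781 0.199952897565881
[321.60610168 276.2054674 ] [321.87822592 303.24385379]
move [-0.00013459 -0.00023514  0.12504157]
```

View pics/w11c.png

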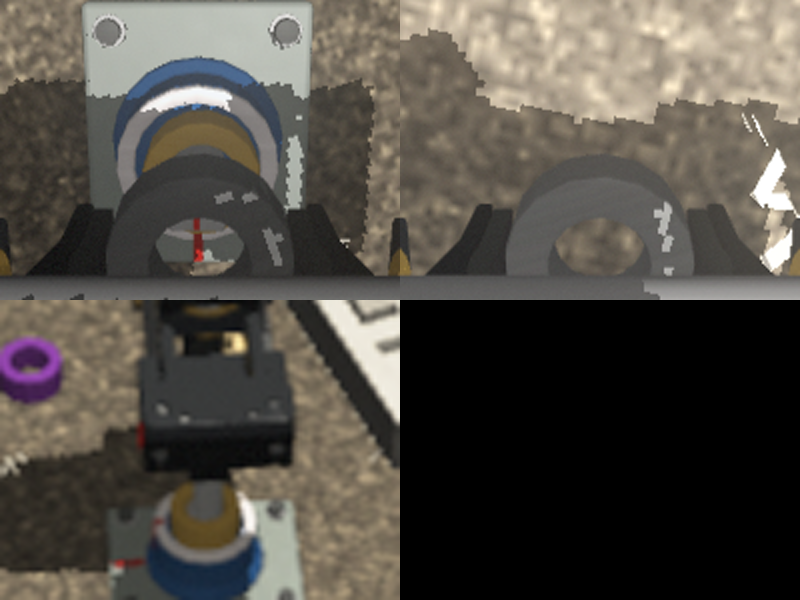

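Through the bore the stand's red marks and the screw tip line up at column 199, so the collar is aligned. I'll lower it slowly.

Emit:
step_arm([
  {"travel": [-0.0001,-0.0002,0.005],"turn": [0,0,0]},
  {"travel": [-0.0001,-0.0002,0.01],"turn": [0,0,0]},
  {"travel": [-0.0001,-0.0002,0.015],"turn": [0,0,0]},
  {"travel": [-0.0001,-0.0002,0.018],"turn": [0,0,0]},
  {"travel": [-0.0001,-0.0002,0.021],"turn": [0,0,0]},
])

```text
time: 21.45
position: [0.6012, 0.003, 0.1036]
tool_rot: [3.097, -0.525, -0.001]
ft_force: [-0.1, -0.2, -1.2]
grip_width: 0.514
grip_force: 30.0
```

Emit:
step_arm([
  {"travel": [0,0,0.001],"turn": [0,0,0]},
  {"travel": [0,0,0.002],"turn": [0,0,0]},
  {"travel": [0,0,0.003],"turn": [0,0,0]},
  {"travel": [0,0,0.003],"turn": [0,0,0]},
])

```text
time: 21.85
position: [0.6014, 0.003, 0.1011]
tool_rot: [-3.097, 0.525, -0.0]
ft_force: [0.8, 0.3, -2.3]
grip_width: 0.511
grip_force: 30.0
```

```bash
python3 st.py
```

```text
{'time': np.float64(21.85), 'position': array([0.6014, 0.003 , 0.1011]), 'grip_width': np.float64(0.5113), 'grip_force': np.float64(29.9996)} Ftool [ 0.67 -0.59  2.25] Mtool [-0.12 -0.15  0.01]
y az -109.23535990274286 tilt [ 0.   -0.01] q7 -1.6145940434594932
stand-frame x,y proj 0.5670692922937751 0.20025152107741578
```

Emit:
step_arm([
  {"travel": [0,0,0.002],"turn": [0,0,0]},
  {"travel": [0,0,0.004],"turn": [0,0,0]},
  {"travel": [0,0,0.006],"turn": [0,0,0]},
  {"travel": [0,0,0.006],"turn": [0,0,0]},
  {"travel": [0,0,0.006],"turn": [0,0,0]},
])

```text
time: 22.35
position: [0.6013, 0.003, 0.095]
tool_rot: [3.097, -0.525, -0.0]
ft_force: [0.0, -0.5, -1.4]
grip_width: 0.512
grip_force: 30.0
```

```bash
python3 st.py
```

```text
{'time': np.float64(22.35), 'position': array([0.6013, 0.003 , 0.095 ]), 'grip_width': np.float64(0.5116), 'grip_force': np.float64(29.9996)} Ftool [0.2  0.48 1.38] Mtool [-0.11 -0.17  0.01]
y az -109.23653622765211 tilt [-0.01  0.  ] q7 -1.6100867168916524
stand-frame x,y proj 0.5670064536237244 0.20022296867392372
```

Emit:
step_arm([
  {"travel": [0,0,0.002],"turn": [0,0,0]},
  {"travel": [0,0,0.004],"turn": [0,0,0]},
  {"travel": [0,0,0.006],"turn": [0,0,0]},
  {"travel": [0,0,0.007],"turn": [0,0,0]},
  {"travel": [0,0,0.007],"turn": [0,0,0]},
])

```text
time: 22.85
position: [0.6012, 0.003, 0.0878]
tool_rot: [3.097, -0.525, -0.0]
ft_force: [-0.6, 0.4, -0.6]
grip_width: 0.508
grip_force: 30.0
```

Emit:
step_arm([
  {"travel": [0,0,0],"turn": [0,0,0]},
  {"travel": [0,0,0],"turn": [0,0,0]},
  {"travel": [0,0,0],"turn": [0,0,0]},
])

```text
time: 23.15
position: [0.6014, 0.003, 0.0882]
tool_rot: [-3.097, 0.525, -0.0]
ft_force: [-0.2, -0.3, -1.6]
grip_width: 0.511
grip_force: 30.0
```

```bash
python3 st.py
python3 - <<'E'
from h import *
s,im=snap('wrist','w12.png'); S=ctrl.get_image('side')[:,:,::-1]
cs=cam('side'); u,v=map(int,w2p(cs,[.60,.003,.08])); 
r=lambda x:cv2.resize(x,(400,300),interpolation=cv2.INTER_CUBIC)
cv2.imwrite('pics/w12c.png',np.hstack([r(im[200:320,244:404,::-1]),r(S[v-38:v+37,u-50:u+50])]))
E
```

```text
{'time': np.float64(23.15), 'position': array([0.6014, 0.003 , 0.0882]), 'grip_width': np.float64(0.5114), 'grip_force': np.float64(29.9995)} Ftool [-0.06  0.38  1.59] Mtool [-0.1  -0.18 -0.  ]
y az -109.23631740181169 tilt [ 0.01 -0.01] q7 -1.6047041205442498
stand-frame x,y proj 0.5670986612897927 0.20027089438311296
```

View pics/w12c.png

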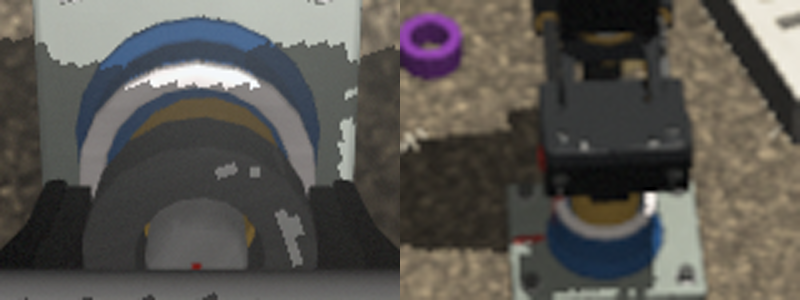

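The shaft end is centred in the bore and flush with the collar top, and there are no contact forces. I'll hand it in while holding the collar.

```bash
python3 -c "
from bench import ctrl
print(ctrl.close_job())"
```

```text
the job is handed in; nothing more can be done
None
```

The job is handed in at about 23 s: the flat was turned to face the mark, the spacer was seated and released, and the collar is held level with its top flush with the shaft's end, its screw side towards the mark and about 10 mm clear of the spacer.

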